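Check a kettle gauge glass in the lamp beam

ROBOT

A 6-joint arm with a two-finger parallel gripper is mounted at the origin on the work surface. World frame = base frame: x ahead of the robot, y to its left, z up, the work surface at z = 0. Lengths are in m, angles in degrees, forces in N, time in s.
With the tool pointing down it reaches from about 0.25 to 0.725 m from the base axis. Payload 9.7 kg.
Tool frame: the origin (TCP) lies at the very end of the fingers, on their centre line; the grasp point (between the pads) lies 19 mm behind it; z points along the fingers, y is the line along which they close (so a half turn about z gives the same grasp; the last joint's range is limited). The gripper opens to 85 mm and grips with 20 to 120 N. Pads are 22 mm wide; open, the fingers measure 114 mm over their backs; the gripper's body (76 mm by 85 mm) begins 54 mm behind the grasp point. The pads swing forward as they close: fully open they stand 13 mm farther back than shut.
Start: joints at [-68.411, 4.979, 10.078, 95.1, 0, 90], TCP at [0.202, -0.511, 0.231] pointing down, gripper open.
Joint ranges: [-179.16, 179.16], [-48.56, 103.87], [-65.8, 70.77], [-126.05, 130.52], [-82.76, 87.17], [-180, 180]. Speed limits (degrees/s): [127.2, 127.2, 147.25, 180, 180, 180].

INTERFACE

Orientations are given as [roll, pitch, yaw] about the fixed x, y, z axes, in that order (R = Rz(yaw) Ry(pitch) Rx(roll)).
In Python, from workcell import bot gives the robot as it stands.
- The arm moves only by the tool step_arm, never from a script. Its argument "targets" is a list of rows, each a list of 3 entries, a list of its own where there are three numbers: the opening, from 0 (shut) to 1 (fully open), then the shift along the world's x, y, z in mm, then the turn, a rotation vector about the world's x, y, z in rad. In form: [[grip, [tx, ty, tz], [wx, wy, wz]], ...]. A call has 1 to 8 rows; each row is the pose to reach, as a shift and turn from the pose commanded when the call began; what a row does not reach only later rows make up. A row lasts 1/10 s, in which the tool goes at most 50 mm and 8.59 degrees, less where a joint would pass 70% of its speed; a pose out of reach is approached as far as the arm can. A call with a gripper value outside its range is refused whole. The fingers move at their own pace and stop on an object; "force" is the grip in N (left out, the last holds). Time passes only in rows, so rows that repeat a pose let the fingers close. It gives the time, the measured TCP pose, the force, the opening and the grip force at its end, in the units of the state.
- bot.get_obs(): the state, without advancing time (a new reading comes with each control period).
- bot.camera(name): name is "scene" or "side" or "wrist"; returns (picture, depth): 400x640x3 uint8, red, green, blue; 400x640 float32, m along the optical axis (not along the pixel's ray), 0 where there is no reading.
- bot.camera_params(name): a dict with "K" (3x3 intrinsics, pixels), "R" (3x3) and "t" (3): a world point X has camera coordinates R X + t. Camera axes: x right, y down, z forward; pixel columns grow to the right and rows downward; lengths in m; the calibration is good to about 2 mm. The wrist camera is an equidistant fisheye: a pixel r from the principal point sees the ray r / f radians off the axis. A picture is of the moment at which its call begins: read the wrist's pose just before it. camera_params takes no time and is no camera call; for the wrist camera it gives the pose at the moment of the call.
- bot.job_done(): hands the job in; it is judged then, once.
The state is a dict: "time": time; "q": joint angles; "qd": joint speeds; "joint_efforts": joint torques, N m; "ee_pos": TCP position; "tcp_rot": TCP orientation; "wrist_force": force on the tool from outside, world axes, zero at the start; "torque": the same for the moment, N m; "opening": finger opening in m; "grasp_force": force on a finger pad.
Only numpy, scipy, OpenCV 4.12 (cv2) and the standard library are available. Lean on these libraries where they do the work, as an engineer would, in place of code of your own. Each camera call takes 0.05 s, during which the arm holds its last target. There are 200 camera calls.

TASK

Stand the loose viewing screen centred and upright on the narrow post of the light bench, its white face square to the lamp, and let go of it. Then pick the gauge glass out of its wooden rack by its two frosted narrow sides only, the fingers never pressing on the clear wide faces, and hold it upright in the light path, centred on the lamp's lens line about midway between lens and screen, with the clear faces square to the beam. Finish while still holding it there, clear of everything but the fingers, with the screen still standing on the post and the pipe fittings left where they are.

Things in the scene. Friction and masses are not known exactly. Their poses are not given: they have to be found in the camera images.
- bench: Light bench, fixed: aluminium bar 370 x 70 x 12 on the table. Its x runs along the beam from post to lamp, y across, z up. Origin on the table under the middle of the light path. Black lamp (64 to 70 in diameter, x = 110 to 230, axis 115 above the table) with a 42 mm nose, its bright 32 mm lens at x = 85, shines along -x. Dark steel post at x = -100. Tallest part 150.
- beam_mid (a point): Point on the lens axis, 115 above the table, 85 from the lens and 100 from the middle of the post: where the middle of the glass is to be held. Axes as the bench. It is empty air.
- post_top (a point): Centre of the flat top of the post, 60 above the table. The top is only 24 (along the bench's x) by 40 (along y), without a rim. Axes as the bench.
- screen: Loose viewing screen, 160 g, standing on the table: a square aluminium foot 50 x 50 x 12 with a white upright plate in its middle, 8 thick (along its x), 60 wide (its y) and 80 high, total height 92. Origin at the centre of the foot's underside; z up. The same front and back. The plate can be pinched across its thickness from above.
- rack: Wooden rack fixed to the table, 76 (x) x 60 (y) x 24 high, with one pocket 40 x 24 in its top, 14 deep (floor 10 above the table), in which the glass stands. Origin at the centre of its underside, on the table.
- glass: Gauge glass, an upright block, 110 g: 36 wide (its x), 20 thick (y), 70 high (z). The narrow sides at x = -18 and +18, each 20 wide, are frosted whitish grey: grip these. The wide faces at y = -10 and +10 are clear: light passes along y. Same front and back. Origin at the centre of its underside, on the pocket's floor 10 above the table; its lowest 14 mm are inside the rack.
- clear_block: The clear middle of the gauge glass, 30 (x) x 20 x 70, part of the glass and moving with it, same origin and axes. The fingers must not press on it.
- glass_mid (a point): Middle of the gauge glass, 35 above its underside.
- tee: Loose dark iron pipe tee lying on the table, 77 x 63 x 42 high, a bystander. Origin on its underside, below where the pipes cross.
- flange: Loose iron floor flange, 68 in diameter, with a copper stub standing on it, 65 high, a bystander. Origin at the centre of its underside.
- bushing: Loose brass bushing, 40 in diameter, 34 high, a bystander. Origin at the centre of its underside.
There are look-alikes about, which are no part of the job. What is shaped like the screen but green is not meant.

How it is judged (in metres and radians):
On the way, in this order (a step that is already met when the one before it is completed fails the run):
1. the screen stands on the post, upright, square to the lamp, let go (x of screen in the frame of post_top between -0.01 and 0.01 m and y of screen in the frame of post_top between -0.01 and 0.01 m and z of screen in the frame of post_top between -0.004 and 0.004 m and angle between screen's own z axis and vertical below 0.1 rad and angle between the x axis of screen and the x axis of bench, either way round below 0.2 rad and contact force between the fingers and screen below 0.1 N and linear speed of screen below 0.02 m/s), for 0.3 s.
2. the glass is lifted out of the rack by its frosted sides (z of glass in the frame of rack above 0.035 m and contact force between the fingers and glass above 2 N and contact force between the fingers and clear_block below 0.5 N), for 0.2 s.
At the end, for the whole second after the job is handed in: Screen let go on the post: centred to 10 mm, upright to 0.1 rad, square to 0.2 rad. Glass held still by its frosted sides, its middle within 8 mm sideways, 15 mm in height, 35 mm along of beam_mid, upright to 0.15 rad, square to 0.2 rad, touching neither bench nor screen (all of step 1 and x of glass_mid in the frame of beam_mid between -0.035 and 0.035 m and y of glass_mid in the frame of beam_mid between -0.008 and 0.008 m and z of glass_mid in the frame of beam_mid between -0.015 and 0.015 m and angle between glass's own z axis and vertical below 0.15 rad and angle between the y axis of glass and the x axis of bench, either way round below 0.2 rad and linear speed of glass below 0.02 m/s and contact force between the fingers and glass above 2 N and contact force between the fingers and clear_block below 0.5 N and contact force between glass and bench below 0.2 N and contact force between glass and screen below 0.2 N); the arm keeps its last pose, push and grip.
It fails at once if the fingers press on the clear faces of the glass (contact force between the fingers and clear_block above 1 N).
It fails at once if the tee is pushed away (distance of tee from where it was at the start of the episode above 0.03 m).
It fails at once if the flange is pushed away (distance of flange from where it was at the start of the episode above 0.03 m).
It fails at once if the bushing is pushed away (distance of bushing from where it was at the start of the episode above 0.03 m).
It also fails if it takes over 58 s, if anything falls off the work surface, if the arm or the gripper's body presses on something with over 40 N, if the wrist force passes 120 N, or if a joint passes its speed limit or range.

## Working session

There is one attempt and no reset: what is moved stays moved. The work goes in short steps, Python scripts to look and compute and a tool call to move; the robot and the scene stay as the last step left them, time stands still between calls to the robot, and variables do not carry over. Pictures are saved under pics/ and viewed, at most 10 in all, crops included, and the job is handed in when it is done.

Besides the shell and the picture viewer there is one more tool, called after "Call:" by a JSON object that holds its "op" and its "data", one argument or row to a line. step_arm: Moves the arm, as the interface text tells. Its arguments: {"type":"object","properties":{"targets":{"type":"array","items":{"type":"array"}},"force":{"type":"number"}},"required":["targets"]}

```bash
mkdir -p pics; ls; python3 - <<'E'
from workcell import bot
import cv2,numpy as np
o=bot.get_obs();print(o)
for n in ("scene","side"):
    im,d=bot.camera(n);p=bot.camera_params(n);np.savez(f"{n}0.npz",im=im,d=d,**p);print(n,p)
    cv2.imwrite(f"pics/{n}0.png",im[:,:,::-1])
E
```

```text
pics
{'time': 0.0, 'q': array([-6.84112277e+01,  5.01096172e+00,  1.00341112e+01,  9.51006484e+01,
       -5.03355840e-04,  9.00002823e+01]), 'qd': array([ 0.12274757, -0.0586278 ,  0.03967661, -0.04525029,  0.00831803,
        0.04423563]), 'joint_efforts': array([-1.72982192e-03, -5.20392501e+01,  4.64798784e+01,  1.66348089e-02,
       -5.12497513e-05, -1.74870627e-05]), 'ee_pos': array([ 0.20227772, -0.51119464,  0.23058134]), 'tcp_rot': array([-1.79922501e+02,  5.03737218e-04,  2.15884907e+01]), 'wrist_force': array([0.34920664, 0.10355015, 0.16308726]), 'torque': array([-0.02101741, -0.03635877, -0.02486807]), 'grasp_force': 0.0, 'opening': 0.0857762273677131}
scene {'K': array([[361.2773688 ,   0.        , 313.88389485],
       [  0.        , 361.2773688 , 199.26439473],
       [  0.        ,   0.        ,   1.        ]]), 'R': array([[ 0.68667577,  0.72693498, -0.00647543],
       [ 0.47317903, -0.45370017, -0.75515413],
       [-0.55188585,  0.515482  , -0.6555153 ]]), 't': array([-0.36855586, -0.17785437,  1.16407715])}
side {'K': array([[378.7492007 ,   0.        , 321.08055089],
       [  0.        , 378.7492007 , 204.16475294],
       [  0.        ,   0.        ,   1.        ]]), 'R': array([[ 0.97014758, -0.2421998 , -0.01236634],
       [-0.15521483, -0.58092673, -0.79901971],
       [ 0.18633848,  0.77708648, -0.60117766]]), 't': array([-0.51050565,  0.13649676,  0.80468593])}
```

View pics/scene0.png

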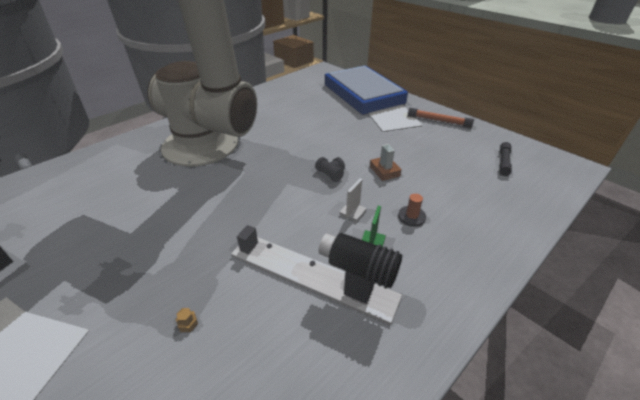

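View pics/side0.png

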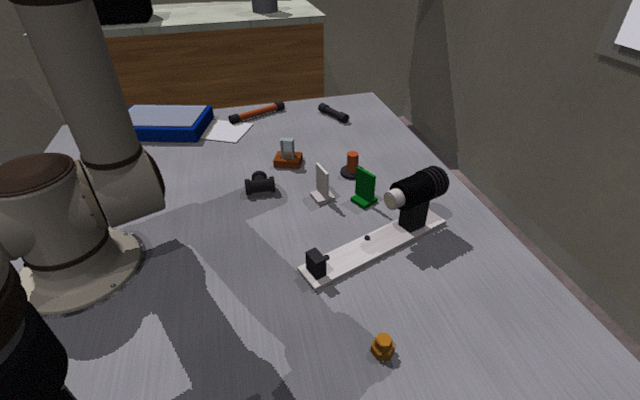

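The scene view shows the white screen at (352,200), its green look-alike at (375,228), the glass in its rack at (387,160) and the bench from (237,250) to (395,305), with the post at (247,238). The side view shows the screen at (322,187), the glass at (288,150) and the post at (316,263). Next I'll measure positions from the depth images.

```bash
cat > h.py <<'E'
import numpy as np,cv2
def cloud(z):
    K,R,t,d=z['K'],z['R'],z['t'],z['d'].astype(float)
    v,u=np.mgrid[:400,:640]
    c=np.stack([(u-K[0,2])/K[0,0]*d,(v-K[1,2])/K[1,1]*d,d],-1)
    w=(c-t)@R; w[d==0]=np.nan
    return w
def proj(z,X):
    c=z['R']@np.asarray(X,float)+z['t'];p=z['K']@c;return p[:2]/p[2]
def plane(z,uv,h):
    r=np.c_[(np.reshape(uv,(-1,2))-z['K'][:2,2])/z['K'][0,0],np.ones(len(np.reshape(uv,(-1,2))))]@z['R']
    o=-z['R'].T@z['t'];return o+r*((h-o[2])/r[:,2])[:,None]
def rect(p):
    r=cv2.minAreaRect(np.float32(p)*1000);return np.round(r[0],1),np.round(r[1],1),round(r[2],1)
E
python3 - <<'E'
from h import *
boxes={'scene':dict(screen=(335,175,368,222),green=(360,203,388,250),glass=(376,140,396,172),rack=(366,150,404,182),bench=(228,225,405,320),post=(235,224,262,254),tee=(312,152,348,184),flange=(395,190,430,226),bush=(172,303,200,332)),
'side':dict(screen=(306,160,338,206),green=(348,164,380,210),glass=(279,134,297,160),rack=(270,134,306,170),bench=(295,160,450,288),post=(302,246,330,280),tee=(242,168,280,198),flange=(338,148,362,180),bush=(368,330,398,362))}
for n in boxes:
    z=dict(np.load(n+'0.npz'));W=cloud(z)
    for k,(a,b,c,d) in boxes[n].items():
        p=W[b:d,a:c].reshape(-1,3);rgb=z['im'][b:d,a:c].reshape(-1,3)
        m=np.isfinite(p[:,2])&(p[:,2]>0.006);p=p[m];rgb=rgb[m]
        if len(p)<5: print(n,k,len(p));continue
        print(n,k,len(p),'med',np.round(np.median(p,0)*1000),'top',round(np.percentile(p[:,2],98)*1000),rect(p[:,:2]),np.median(rgb,0))
E
```

```text
scene screen 611 med [563. 108.  34.] top 92 (array([509.4, 132.8]), array([ 66.5, 174.4]), 66.7) [102. 101. 101.]
scene green 612 med [668.  60.  64.] top 149 (array([667.4,  53.8]), array([ 60.1, 266.8]), 38.7) [61. 97. 70.]
scene glass 421 med [509. 304.  40.] top 81 (array([504.7, 311.4]), array([53.9, 66.4]), 38.8) [92. 89. 87.]
scene rack 584 med [515. 301.  24.] top 79 (array([502. , 310.7]), array([61.4, 79.9]), 67.6) [89.  84.  70.5]
scene bench 8252 med [698. -83.  14.] top 148 (array([607. , -30.9]), array([369.4, 210.4]), 19.5) [104. 110. 105.]
scene post 588 med [ 487. -150.   36.] top 61 (array([ 476.3, -147.7]), array([58.5, 51.5]), 53.3) [77. 77. 80.]
scene tee 496 med [414. 177.  33.] top 42 (array([404.7, 192.4]), array([66. , 81.6]), 88.8) [60.5 61.  64. ]
scene flange 594 med [676. 197.  16.] top 66 (array([671.7, 203.8]), array([66.6, 61.5]), 26.9) [79. 64. 62.]
scene bush 384 med [ 555. -342.   22.] top 35 (array([ 550.8, -341.6]), array([34.5, 35.2]), 77.5) [115.  95.  68.]
side screen 531 med [555. 104.  38.] top 93 (array([558.1, 112. ]), array([50.8, 63.6]),
[... 201 characters left out ...]
ay([55.8, 51.9]), 78.8) [87.5 73.  69. ]
side rack 601 med [501. 301.  25.] top 81 (array([503.3, 311.2]), array([67.8, 75.7]), 68.1) [76. 60. 40.]
side bench 7569 med [655. -84.  23.] top 147 (array([567.1,  79.7]), array([370.4, 446.4]), 19.5) [74. 77. 71.]
side post 729 med [ 476. -156.   34.] top 61 (array([ 481.6, -130.8]), array([82.1, 56.3]), 75.0) [51. 48. 53.]
side tee 515 med [405. 172.  33.] top 43 (array([405.1, 193.2]), array([66.5, 77. ]), 86.9) [27. 26. 29.]
side flange 408 med [659. 194.  42.] top 91 (array([648.7, 160.1]), array([154.8,  57.1]), 70.1) [60. 39. 24.]
side bush 474 med [ 544. -347.   23.] top 36 (array([ 545.5, -342.9]), array([35. , 34.6]), 46.1) [97. 67. 26.]
```

```bash
python3 - <<'E'
from h import *
P=[];C=[];S=[]
for i,n in enumerate(('scene','side')):
    z=dict(np.load(n+'0.npz'));w=cloud(z).reshape(-1,3);P.append(w);C.append(z['im'].reshape(-1,3));S.append(np.full(len(w),i))
P=np.vstack(P);C=np.vstack(C).astype(int);S=np.hstack(S)
sat=C.max(1)-C.min(1)
def sel(c,r,z0,z1,f=None,s=None):
    m=(np.hypot(P[:,0]-c[0],P[:,1]-c[1])<r)&(P[:,2]>z0)&(P[:,2]<z1)
    if f is not None:m&=f
    for k in (0,1,None):
        q=P[m&(S==k)] if k is not None else P[m]
        if len(q)>4:print('   cam',k,len(q),'mean',np.round(q.mean(0)*1000,1),*rect(q[:,:2]))
for k,a in dict(screen_plate=((.56,.105),.05,.035,.088),screen_top=((.56,.105),.05,.086,.096),screen_foot=((.56,.105),.05,.007,.016),
 glass=((.503,.308),.035,.03,.085),glass_top=((.503,.308),.035,.076,.085),rack=((.503,.31),.06,.019,.027),
 post_top=((.483,-.152),.035,.057,.064),bench=((.62,-.1),.24,.008,.016),
 lamp=((.72,-.06),.2,.13,.16)).items():
    print(k);sel(*a)
E
```

```text
screen_plate
   cam 0 232 mean [561.9 107.2  62.2] [558.5 112.6] [ 8.7 62.2] 11.0
   cam 1 221 mean [556.4 106.4  61.9] [554.7 111.8] [ 7.3 62.2] 17.1
   cam None 453 mean [559.2 106.8  62. ] [557.9 112.5] [ 9.8 62.4] 11.8
screen_top
   cam 0 75 mean [559.4 110.1  91. ] [558.1 112.5] [ 9.1 61.7] 13.1
   cam 1 64 mean [557.3 109.4  91.1] [557.2 112.6] [ 8.  59.7] 12.7
   cam None 139 mean [558.4 109.8  91.1] [557.9 112.4] [ 9.5 61.7] 13.1
screen_foot
   cam 0 201 mean [565.5 108.6  11.7] [558.8 110.4] [50.5 57.7] 12.2
   cam 1 178 mean [553.6 105.   11.9] [558.3 111.1] [50.8 56.3] 12.4
   cam None 379 mean [559.9 106.9  11.8] [558.6 110.4] [51.  57.9] 12.4
glass
   cam 0 247 mean [506.4 305.5  60.6] [502.8 310.8] [21.3 40.7] 69.8
   cam 1 252 mean [502.1 305.1  59.4] [502.5 310.6] [25.1 38. ] 73.6
   cam None 499 mean [504.2 305.3  60. ] [502.5 310.6] [25.1 41.2] 73.6
glass_top
   cam 0 70 mean [503.3 309.4  79.4] [502.1 311.1] [20.9 39.7] 67.7
   cam 1 61 mean [503.2 309.3  79.8] [501.9 310.3] [24.8 37.2] 75.6
   cam None 131 mean [503.2 309.3  79.6] [501.8 310.3] [24.8 38.2] 75.6
ra
[... 195 characters left out ...]
 [68.  79.7] 67.6
post_top
   cam 0 159 mean [ 479.9 -149.6   59.6] [ 479.1 -149.2] [25.1 41.6] 18.9
   cam 1 194 mean [ 478.4 -150.2   60.2] [ 478.3 -148.8] [23.7 41.5] 20.3
   cam None 353 mean [ 479.1 -149.9   59.9] [ 478.9 -149. ] [25.2 42. ] 19.3
bench
   cam 0 4432 mean [641.8 -81.8  12.1] [578.4 -79.7] [405.8 326.1] 46.3
   cam 1 3282 mean [608.  -92.4  12.3] [572.6 -66.8] [397.6 330.9] 43.1
   cam None 7714 mean [627.5 -86.3  12.2] [574.9 -76.4] [405.8 335.8] 46.3
lamp
   cam 0 1884 mean [734.8 -68.7 141.7] [722.9 -66.2] [144.3  57.2] 18.9
   cam 1 1071 mean [723.5 -72.6 141.2] [721.  -65.1] [145.9  59.7] 18.8
   cam None 2955 mean [730.7 -70.1 141.5] [721.3 -65.2] [146.6  60. ] 18.9
```

Call:
{"op": "step_arm", "data": {
  "targets": [
    [0.6, [22, 39, 0], [0, 0, 0.088]],
    [0.6, [44, 78, 0], [0, 0, 0.177]],
    [0.6, [67, 117, 0], [0, 0, 0.265]],
    [0.6, [89, 156, 0], [0, 0, 0.353]],
    [0.6, [111, 195, 0], [0, 0, 0.441]],
    [0.6, [133, 234, 0], [0, 0, 0.53]],
    [0.6, [156, 273, 0], [0, 0, 0.618]],
    [0.6, [178, 312, 0], [0, 0, 0.706]]
  ],
  "force": 40
}}

```text
time: 0.9
ee_pos: [0.3808, -0.1977, 0.2311]
tcp_rot: [-180.0, 0.0, 62.2]
wrist_force: [0.7, 0.2, -0.2]
opening: 0.0514
grasp_force: 0.0
```

Call:
{"op": "step_arm", "data": {
  "targets": [
    [0.6, [22, 39, 0], [0, 0, 0.088]],
    [0.6, [44, 78, 0], [0, 0, 0.177]],
    [0.6, [67, 117, 0], [0, 0, 0.265]],
    [0.6, [89, 156, 0], [0, 0, 0.353]],
    [0.6, [111, 195, 0], [0, 0, 0.441]],
    [0.6, [133, 234, 0], [0, 0, 0.53]],
    [0.6, [156, 273, 0], [0, 0, 0.618]],
    [0.6, [178, 312, 0], [0, 0, 0.706]]
  ]
}}

```text
time: 1.7
ee_pos: [0.5589, 0.1145, 0.2309]
tcp_rot: [-180.0, 0.0, 102.7]
wrist_force: [0.7, 0.0, 0.2]
opening: 0.0509
grasp_force: 0.0
```

Call:
{"op": "step_arm", "data": {
  "targets": [
    [0.6, [0, 0, -20], [0, 0, 0]],
    [0.6, [0, 0, -40], [0, 0, 0]],
    [0.6, [0, 0, -60], [0, 0, 0]],
    [0.6, [0, 0, -80], [0, 0, 0]],
    [0.6, [0, 0, -80], [0, 0, 0]]
  ]
}}

```text
time: 2.2
ee_pos: [0.5569, 0.1124, 0.1481]
tcp_rot: [-179.7, -0.0, 102.5]
wrist_force: [-0.3, 1.0, -0.9]
opening: 0.0515
grasp_force: 0.0
```

Call:
{"op": "step_arm", "data": {
  "targets": [
    [0.6, [0, 0, -30], [0, 0, 0]],
    [0.6, [0, 0, -60], [0, 0, 0]],
    [0.6, [0, 0, -80], [0, 0, 0]],
    [0.6, [0, 0, -95], [0, 0, 0]],
    [0.6, [0, 0, -95], [0, 0, 0]]
  ]
}}

```text
time: 2.7
ee_pos: [0.5576, 0.1124, 0.0549]
tcp_rot: [-179.9, -0.0, 102.5]
wrist_force: [0.3, 0.7, -0.4]
opening: 0.0515
grasp_force: 0.0
```

Call:
{"op": "step_arm", "data": {
  "targets": [
    [0, [0, 0, 0], [0, 0, 0]],
    [0, [0, 0, 0], [0, 0, 0]],
    [0, [0, 0, 0], [0, 0, 0]],
    [0, [0, 0, 0], [0, 0, 0]],
    [0, [0, 0, 0], [0, 0, 0]],
    [0, [0, 0, 0], [0, 0, 0]]
  ]
}}

```text
time: 3.3
ee_pos: [0.5588, 0.1127, 0.0572]
tcp_rot: [179.9, -0.0, 102.5]
wrist_force: [-0.4, 0.3, 5.5]
opening: 0.0075
grasp_force: 45.4
```

Call:
{"op": "step_arm", "data": {
  "targets": [
    [0, [0, 0, 10], [0, 0, 0]],
    [0, [0, 0, 30], [0, 0, 0]],
    [0, [0, 0, 55], [0, 0, 0]],
    [0, [0, 0, 80], [0, 0, 0]],
    [0, [0, 0, 105], [0, 0, 0]],
    [0, [0, 0, 125], [0, 0, 0]],
    [0, [0, 0, 130], [0, 0, 0]],
    [0, [0, 0, 130], [0, 0, 0]]
  ]
}}

```text
time: 4.1
ee_pos: [0.5586, 0.1126, 0.1867]
tcp_rot: [180.0, 0.0, 102.5]
wrist_force: [-0.2, -0.3, -2.6]
opening: 0.0072
grasp_force: 44.2
```

Call:
{"op": "step_arm", "data": {
  "targets": [
    [0, [-5, -17, 0], [0, 0, 0.008]],
    [0, [-15, -50, 0], [0, 0, 0.02]],
    [0, [-27, -90, 0], [0, 0, 0.04]],
    [0, [-40, -131, 0], [0, 0, 0.06]],
    [0, [-53, -175, 0], [0, 0, 0.08]],
    [0, [-66, -218, 0], [0, 0, 0.1]],
    [0, [-75, -248, 0], [0, 0, 0.117]],
    [0, [-79, -262, 0], [0, 0, 0.117]]
  ]
}}

```text
time: 4.9
ee_pos: [0.4779, -0.1515, 0.1848]
tcp_rot: [-179.9, -0.1, 109.1]
wrist_force: [0.0, -0.6, -2.1]
opening: 0.0072
grasp_force: 44.2
```

Call:
{"op": "step_arm", "data": {
  "targets": [
    [0, [0, 0, -20], [0, 0, 0]],
    [0, [0, 0, -40], [0, 0, 0]],
    [0, [0, 0, -50], [0, 0, 0]],
    [0, [0, 0, -50], [0, 0, 0]],
    [0, [0, 0, -50], [0, 0, 0]]
  ]
}}

```text
time: 5.4
ee_pos: [0.4795, -0.149, 0.1365]
tcp_rot: [-180.0, -0.0, 109.2]
wrist_force: [-0.1, -0.3, -2.1]
opening: 0.0074
grasp_force: 44.1
```

```bash
cat > look.py <<'E'
from workcell import bot
from h import *
import sys
tag=sys.argv[1];o=bot.get_obs();print(o['time'],o['ee_pos'],o['tcp_rot'],o['wrist_force'])
for n in ("scene","side"):
    im,d=bot.camera(n);np.savez(f"{n}{tag}.npz",im=im,d=d,**bot.camera_params(n));cv2.imwrite(f"pics/{n}{tag}.png",im[:,:,::-1])
def sel(c,r,z0,z1):
    for n in ("scene","side"):
        p=cloud(dict(np.load(f"{n}{tag}.npz"))).reshape(-1,3)
        q=p[(np.hypot(p[:,0]-c[0],p[:,1]-c[1])<r)&(p[:,2]>z0)&(p[:,2]<z1)]
        if len(q)>4:print(n,z0,len(q),'mean',np.round(q.mean(0)*1000,1),*rect(q[:,:2]),'z',np.round(np.percentile(q[:,2],[1,50,99])*1000))
a=[float(x) for x in sys.argv[2:]]
for i in range(0,len(a),5): sel(a[i:i+2],*a[i+2:i+5])
E
python3 look.py 1 .479 -.149 .04 .066 .085 .479 -.149 .04 .085 .12 .479 -.149 .045 .04 .064
```

```text
5.4 [ 0.47947364 -0.14902984  0.13646899] [-1.79990351e+02 -1.12163505e-02  1.09221182e+02] [-0.06038768 -0.28763958 -2.12295454]
scene 0.066 61 mean [ 495.7 -157.2   82.5] [ 496.8 -157. ] [66.  32.2] 63.9 z [79. 83. 85.]
side 0.066 56 mean [ 478.4 -165.9   83. ] [ 473.7 -164.3] [35.  68.7] 65.7 z [80. 83. 85.]
scene 0.085 472 mean [ 488.6 -150.2   97.9] [ 481.1 -148.2] [51.3 61.3] 16.4 z [ 85.  92. 120.]
side 0.085 544 mean [ 476.4 -156.4   97.3] [ 479.9 -149.5] [49.7 62.3] 21.5 z [ 85.  93. 120.]
scene 0.04 155 mean [ 487.2 -156.8   51.9] [ 479.5 -149.9] [25.3 39.2] 18.9 z [40. 52. 61.]
side 0.04 204 mean [ 478.8 -160.5   52.8] [ 478.8 -150.1] [25.2 39.7] 18.4 z [40. 54. 62.]
```

Call:
{"op": "step_arm", "data": {
  "targets": [
    [0, [-1, 0, -8], [0, 0, 0]],
    [0, [-1, 0, -14], [0, 0, 0]],
    [0, [-1, 0, -17], [0, 0, 0]],
    [0, [-1, 0, -18], [0, 0, 0]],
    [0, [-1, 0, -19], [0, 0, 0]],
    [0, [-1, 0, -19], [0, 0, 0]],
    [0, [-1, 0, -19], [0, 0, 0]]
  ]
}}

```text
time: 6.2
ee_pos: [0.4785, -0.1495, 0.1175]
tcp_rot: [180.0, 0.0, 109.2]
wrist_force: [-0.5, -0.3, -2.2]
opening: 0.0075
grasp_force: 44.3
```

```bash
python3 look.py 2 .479 -.149 .04 .066 .085
```

```text
6.2 [ 0.47847046 -0.14946346  0.11746631] [1.79986816e+02 1.12845606e-02 1.09194821e+02] [-0.51145266 -0.3439383  -2.22315826]
scene 0.066 342 mean [ 489.6 -150.1   73.4] [ 484.7 -148.5] [50.1 60. ] 4.0 z [66. 72. 85.]
side 0.066 408 mean [ 474.4 -156.9   73.3] [ 479.1 -150.5] [49.9 57.9] 21.4 z [66. 73. 84.]
```

Still carried, with the foot about 1 mm above the post. I'll lower it until it touches.

Call:
{"op": "step_arm", "data": {
  "targets": [
    [0, [0, 0, -0.5], [0, 0, 0]],
    [0, [0, 0, -1], [0, 0, 0]],
    [0, [0, 0, -1], [0, 0, 0]]
  ]
}}

```text
time: 6.6
ee_pos: [0.4786, -0.1495, 0.1172]
tcp_rot: [179.9, 0.0, 109.2]
wrist_force: [-1.6, 0.6, 4.5]
opening: 0.0075
grasp_force: 45.3
```

Call:
{"op": "step_arm", "data": {
  "targets": [
    [0, [0, 0, -0.5], [0, 0, 0]],
    [0, [0, 0, -0.5], [0, 0, 0]],
    [0, [0, 0, -0.5], [0, 0, 0]]
  ]
}}

```text
time: 6.9
ee_pos: [0.4786, -0.1494, 0.1171]
tcp_rot: [179.9, 0.0, 109.2]
wrist_force: [-3.4, 1.2, 8.5]
opening: 0.0072
grasp_force: 45.9
```

Call:
{"op": "step_arm", "data": {
  "targets": [
    [0, [0, 0, 0.8], [0, 0, 0]],
    [0, [0, 0, 0.8], [0, 0, 0]],
    [0.4, [0, 0, 0.8], [0, 0, 0]],
    [0.4, [0, 0, 0.8], [0, 0, 0]],
    [0.4, [0, 0, 0.8], [0, 0, 0]],
    [0.4, [0, 0, 0.8], [0, 0, 0]],
    [0.4, [0, 0, 0.8], [0, 0, 0]],
    [0.4, [0, 0, 0.8], [0, 0, 0]]
  ]
}}

```text
time: 7.7
ee_pos: [0.4784, -0.1494, 0.1165]
tcp_rot: [-180.0, -0.0, 109.2]
wrist_force: [0.0, 0.2, 0.2]
opening: 0.0342
grasp_force: 0.0
```

Call:
{"op": "step_arm", "data": {
  "targets": [
    [0.4, [0, 0, 15], [0, 0, 0]],
    [0.4, [0, 0, 35], [0, 0, 0]],
    [0.4, [0, 0, 65], [0, 0, 0]],
    [0.4, [0, 0, 100], [0, 0, 0]],
    [0.4, [0, 0, 120], [0, 0, 0]],
    [0.4, [0, 0, 120], [0, 0, 0]]
  ]
}}

```text
time: 8.3
ee_pos: [0.4794, -0.1497, 0.2409]
tcp_rot: [179.7, 0.2, 109.2]
wrist_force: [-0.6, 0.0, -0.2]
opening: 0.0335
grasp_force: 0.0
```

```bash
python3 look.py 3 .479 -.149 .04 .066 .08 .479 -.149 .05 .146 .16 .479 -.149 .045 .09 .146 .503 .309 .035 .074 .085 .503 .309 .06 .019 .027
python3 - <<'E'
import cv2
a=cv2.imread('pics/scene3.png')[120:280,200:440];b=cv2.imread('pics/side3.png')[100:300,220:460]
b=cv2.resize(b,(384,320));a=cv2.resize(a,(480,320));b=b[:, :320]
cv2.imwrite('pics/c3.png',cv2.hconcat([a,b]))
# vertical plate edge profile: mean position by height
from h import *
E
```

```text
8.3 [ 0.47935792 -0.14971123  0.24087217] [179.73851564   0.19375201 109.19516512] [-0.5619625   0.00869101 -0.17525579]
scene 0.066 300 mean [ 490.2 -150.    72.2] [ 483.5 -148.6] [49.4 59.9] 8.1 z [66. 72. 80.]
side 0.066 368 mean [ 474.5 -156.9   72.3] [ 479.9 -150.6] [50.5 56.8] 19.4 z [66. 72. 80.]
scene 0.146 128 mean [ 481.2 -150.2  150.7] [ 479.9 -149. ] [ 9.7 59.9] 20.9 z [146. 151. 154.]
side 0.146 140 mean [ 478.8 -150.7  151.1] [ 479.1 -149. ] [ 7.6 61. ] 19.0 z [146. 152. 154.]
scene 0.09 454 mean [ 483.8 -151.6  118.7] [ 483.  -148.2] [ 8.8 60.8] 12.6 z [ 90. 120. 145.]
side 0.09 438 mean [ 478.4 -154.8  118.5] [ 478.4 -149.5] [ 7.4 61.3] 20.0 z [ 91. 119. 145.]
scene 0.074 76 mean [503.6 309.5  78.8] [502.3 311.3] [20.9 38.8] 67.9 z [74. 79. 82.]
side 0.074 22 mean [515.  305.4  78.9] [514.2 306.7] [23.6 12. ] 62.7 z [74. 80. 81.]
scene 0.019 250 mean [509.  301.1  23.4] [503.6 309.7] [62.  76.8] 65.5 z [19. 24. 26.]
side 0.019 89 mean [476.5 306.8  23.6] [472.5 312.7] [33.6 71.7] 13.8 z [19. 24. 27.]
```

View pics/c3.png

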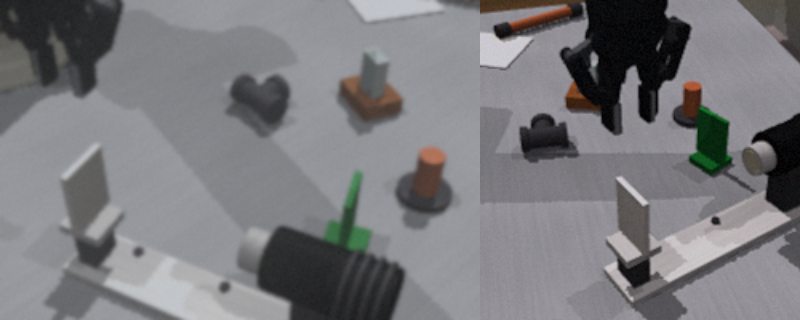

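The crops show the screen standing upright on the post at about (95,190) in the left one, and the glass still in its rack at (375,80). Next I move above the glass and measure it with the wrist camera.

Call:
{"op": "step_arm", "data": {
  "targets": [
    [1, [1, 25, 0], [0, 0, -0.04]],
    [1, [4, 70, 0], [0, 0, -0.13]],
    [1, [6, 115, 0], [0, 0, -0.22]],
    [1, [8, 160, 0], [0, 0, -0.31]],
    [1, [11, 205, 0], [0, 0, -0.4]],
    [1, [13, 250, 0], [0, 0, -0.49]],
    [1, [15, 295, 0], [0, 0, -0.57]],
    [1, [18, 340, 0], [0, 0, -0.65]]
  ]
}}

```text
time: 9.2
ee_pos: [0.4956, 0.1923, 0.2356]
tcp_rot: [-179.9, 0.1, 71.8]
wrist_force: [0.8, -0.4, 0.6]
opening: 0.0853
grasp_force: 0.0
```

Call:
{"op": "step_arm", "data": {
  "targets": [
    [1, [2, 45, 0], [0, 0, -0.06]],
    [1, [4, 85, 0], [0, 0, -0.06]],
    [1, [6, 110, 0], [0, 0, -0.06]],
    [1, [6, 120, 0], [0, 0, -0.06]],
    [1, [6, 120, 0], [0, 0, -0.06]],
    [1, [6, 120, 0], [0, 0, -0.06]]
  ]
}}

```text
time: 9.8
ee_pos: [0.5022, 0.3097, 0.2362]
tcp_rot: [-180.0, 0.1, 68.5]
wrist_force: [0.9, -0.5, 0.2]
opening: 0.0854
grasp_force: 0.0
```

```bash
python3 - <<'E'
from workcell import bot
from h import *
o=bot.get_obs();print(o['ee_pos'],o['tcp_rot'],o['opening'])
p=bot.camera_params('wrist');im,d=bot.camera('wrist');np.savez('wrist4.npz',im=im,d=d,**p);cv2.imwrite('pics/wrist4.png',im[:,:,::-1])
K=p['K'];v,u=np.mgrid[:400,:640];a=(u-K[0,2])/K[0,0];b=(v-K[1,2])/K[1,1];r=np.hypot(a,b)+1e-9
s=np.tan(np.minimum(r,1.5))/r
w=(np.stack([a*s*d,b*s*d,d],-1)-p['t'])@p['R']
w[(d==0)|(r>1.3)]=np.nan
np.save('w4.npy',w)
P=w.reshape(-1,3)
for c,rr,z0,z1 in (((.503,.31),.032,.07,.09),((.503,.31),.032,.035,.07),((.503,.31),.06,.019,.028)):
    q=P[(np.hypot(P[:,0]-c[0],P[:,1]-c[1])<rr)&(P[:,2]>z0)&(P[:,2]<z1)]
    print(z0,len(q),q.mean(0) if len(q) else '',rect(q[:,:2]) if len(q)>4 else '')
E
```

```text
[0.50223581 0.30967168 0.23624008] [-1.79979883e+02  5.65697570e-02  6.84987192e+01] 0.08539890526373964
0.07 760 [0.50185623 0.31284443 0.0788203 ] (array([501.4, 312.1]), array([20.8, 35. ]), 67.1)
0.035 184 [0.50450802 0.32174154 0.05385356] (array([505.2, 321.5]), array([ 1.6, 35.8]), 66.7)
0.019 2299 [0.50247317 0.31523927 0.02320094] (array([501. , 311.6]), array([60.8, 76.4]), 67.7)
```

View pics/wrist4.png

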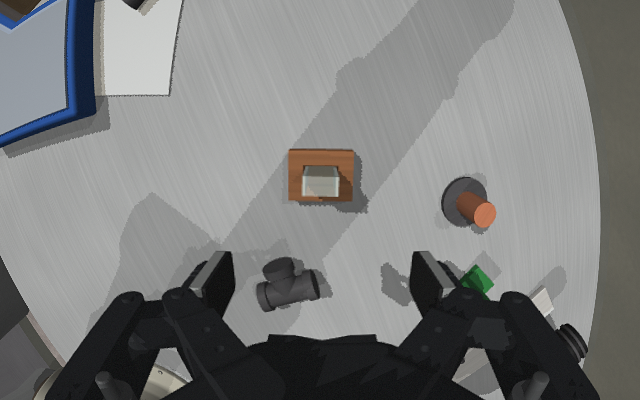

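The wrist view shows the glass at (321,181) in its rack, with the long axis across the picture and the fingers closing on the frosted ends. Now I descend.

Call:
{"op": "step_arm", "data": {
  "targets": [
    [1, [-0.5, 0.5, -30], [0, 0, -0.026]],
    [1, [-0.5, 0.5, -65], [0, 0, -0.026]],
    [1, [-0.5, 0.5, -100], [0, 0, -0.026]],
    [1, [-0.5, 0.5, -130], [0, 0, -0.026]],
    [1, [-0.5, 0.5, -155], [0, 0, -0.026]],
    [1, [-0.5, 0.5, -180], [0, 0, -0.026]],
    [1, [-0.5, 0.5, -196], [0, 0, -0.026]],
    [1, [-0.5, 0.5, -196], [0, 0, -0.026]]
  ]
}}

```text
time: 10.65
ee_pos: [0.5008, 0.309, 0.0384]
tcp_rot: [-179.9, 0.2, 66.9]
wrist_force: [-0.3, 0.8, -1.0]
opening: 0.0856
grasp_force: 0.0
```

Call:
{"op": "step_arm", "data": {
  "targets": [
    [0.5, [0, 0, 0], [0, 0, 0]],
    [0.5, [0, 0, 0], [0, 0, 0]],
    [0.45, [0, 0, 0], [0, 0, 0]],
    [0.2, [0, 0, 0], [0, 0, 0]],
    [0.2, [0, 0, 0], [0, 0, 0]],
    [0.2, [0, 0, 0], [0, 0, 0]],
    [0.2, [0, 0, 0], [0, 0, 0]]
  ]
}}

```text
time: 11.35
ee_pos: [0.5024, 0.3114, 0.0418]
tcp_rot: [179.9, -0.1, 67.0]
wrist_force: [-0.0, -1.5, 6.5]
opening: 0.0348
grasp_force: 40.6
```

Call:
{"op": "step_arm", "data": {
  "targets": [
    [0.2, [0, 0, 6], [0, 0, 0]],
    [0.2, [0, 0, 20], [0, 0, 0]],
    [0.2, [0, 0, 40], [0, 0, 0]],
    [0.2, [0, 0, 65], [0, 0, 0]],
    [0.2, [0, 0, 90], [0, 0, 0]],
    [0.2, [0, 0, 115], [0, 0, 0]],
    [0.2, [0, 0, 130], [0, 0, 0]],
    [0.2, [0, 0, 130], [0, 0, 0]]
  ]
}}

```text
time: 12.15
ee_pos: [0.5027, 0.3117, 0.174]
tcp_rot: [179.9, -0.2, 67.0]
wrist_force: [-0.6, -0.2, -1.9]
opening: 0.0357
grasp_force: 40.1
```

Call:
{"op": "step_arm", "data": {
  "targets": [
    [0.2, [3, -15, 0], [0, 0, -0.03]],
    [0.2, [7, -43, 0], [0, 0, -0.08]],
    [0.2, [13, -78, 0], [0, 0, -0.15]],
    [0.2, [19, -113, 0], [0, 0, -0.22]],
    [0.2, [25, -148, 0], [0, 0, -0.29]],
    [0.2, [31, -183, 0], [0, 0, -0.36]],
    [0.2, [37, -218, 0], [0, 0, -0.43]],
    [0.2, [42, -253, 0], [0, 0, -0.5]]
  ]
}}

```text
time: 12.95
ee_pos: [0.5432, 0.0558, 0.1694]
tcp_rot: [-180.0, 0.1, 38.1]
wrist_force: [0.3, -0.6, -1.5]
opening: 0.0355
grasp_force: 40.1
```

Call:
{"op": "step_arm", "data": {
  "targets": [
    [0.2, [6, -35, 0], [0, 0, -0.07]],
    [0.2, [12, -70, 0], [0, 0, -0.14]],
    [0.2, [18, -105, 0], [0, 0, -0.21]],
    [0.2, [24, -138, 0], [0, 0, -0.27]],
    [0.2, [27, -160, 0], [0, 0, -0.31]],
    [0.2, [29.5, -174.5, 0], [0, 0, -0.334]],
    [0.2, [29.5, -174.5, 0], [0, 0, -0.334]],
    [0.2, [29.5, -174.5, 0], [0, 0, -0.334]]
  ]
}}

```text
time: 13.75
ee_pos: [0.5729, -0.1163, 0.17]
tcp_rot: [-180.0, 0.0, 19.2]
wrist_force: [-0.7, 0.5, -0.9]
opening: 0.0359
grasp_force: 40.2
```

Call:
{"op": "step_arm", "data": {
  "targets": [
    [0.2, [0, 0, -10], [0, 0, 0]],
    [0.2, [0, 0, -25], [0, 0, 0]],
    [0.2, [0, 0, -40], [0, 0, 0]],
    [0.2, [0, 0, -52], [0, 0, 0]],
    [0.2, [0, 0, -60], [0, 0, 0]],
    [0.2, [0, 0, -60], [0, 0, 0]],
    [0.2, [0, 0, -60], [0, 0, 0]]
  ]
}}

```text
time: 14.45
ee_pos: [0.5734, -0.1164, 0.1107]
tcp_rot: [180.0, -0.0, 19.2]
wrist_force: [1.4, -0.4, -0.6]
opening: 0.0357
grasp_force: 40.2
```

```bash
python3 look.py 5 .573 -.116 .035 .075 .108 .573 -.116 .035 .02 .16 .479 -.149 .05 .146 .16 .479 -.149 .04 .066 .08
python3 - <<'E'
import cv2
a=cv2.imread('pics/scene5.png')[150:310,220:420];b=cv2.imread('pics/side5.png')[130:290,280:480]
cv2.imwrite('pics/c5.png',cv2.resize(cv2.hconcat([a,b]),(800,320)))
E
```

```text
14.45 [ 0.57341422 -0.11639015  0.11073416] [ 1.79998483e+02 -5.70991180e-03  1.92410167e+01] [ 1.36336809 -0.3564664  -0.59158178]
scene 0.075 173 mean [ 582.8 -121.2   92.8] [ 583.4 -117.7] [41.2 18.6] 79.9 z [ 79.  93. 107.]
side 0.075 204 mean [ 571.8 -123.8   93.9] [ 569.5 -121.5] [19.6 42. ] 47.0 z [ 80.  94. 108.]
scene 0.02 597 mean [ 583.1 -118.8  124. ] [ 576.4 -115.4] [23.5 65. ] 19.1 z [ 79. 128. 159.]
side 0.02 702 mean [ 570.1 -122.5  124.3] [ 574.  -117.5] [25.  63.2] 19.1 z [ 81. 127. 159.]
scene 0.146 126 mean [ 481.  -150.   150.6] [ 479.7 -148. ] [ 9.5 61.9] 19.5 z [146. 151. 154.]
side 0.146 138 mean [ 479.  -150.7  151.1] [ 478.7 -148.8] [ 8.3 60.4] 18.8 z [146. 152. 154.]
scene 0.066 297 mean [ 490.3 -149.6   72.1] [ 481.5 -148.7] [49.3 59.3] 14.4 z [66. 72. 79.]
side 0.066 368 mean [ 474.4 -156.9   72.3] [ 479.5 -149.6] [49.7 57.6] 20.3 z [67. 72. 79.]
```

View pics/c5.png

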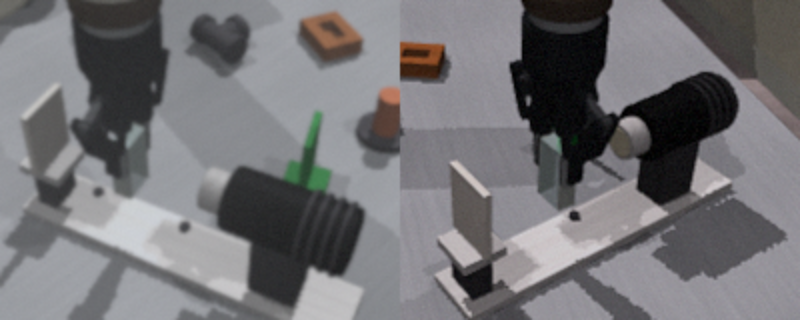

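The crops show the glass held upright between lens and screen, its bottom at 80 mm so its middle is at 115 mm. The screen is still standing on the post. I'll let the arm settle, then hand in.

Call:
{"op": "step_arm", "data": {
  "targets": [
    [0.2, [0, 0, 0], [0, 0, 0]],
    [0.2, [0, 0, 0], [0, 0, 0]],
    [0.2, [0, 0, 0], [0, 0, 0]],
    [0.2, [0, 0, 0], [0, 0, 0]],
    [0.2, [0, 0, 0], [0, 0, 0]]
  ]
}}

```text
time: 15.05
ee_pos: [0.5734, -0.1164, 0.1106]
tcp_rot: [180.0, -0.0, 19.2]
wrist_force: [-0.7, -0.2, -0.5]
opening: 0.0358
grasp_force: 40.2
```

```bash
python3 -c "
from workcell import bot
print(bot.job_done())"
```

```text
the job is handed in; nothing more can be done
None
```

I handed the job in at about 15 s with the screen standing let go on the post and the glass held by its frosted sides at the middle of the beam; the hand-in call returned no verdict.

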